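# Set a soaking jar in its stand and leave its cap a quarter turn open

## Robot

A 7-joint arm with a two-finger parallel gripper is mounted at the origin on the work surface. World frame = base frame: x ahead of the robot, y to its left, z up, the work surface at z = 0. Lengths are in m, angles in rad, forces in N, time in s.
With the tool pointing down it reaches from about 0.4 to 0.85 m from the base axis. Payload 4.4 kg.
Tool frame: the origin (TCP) lies midway between the tips of the shut fingers; the grasp point (between the pads) lies 19 mm behind it; z points along the fingers, y is the line along which they close (so a half turn about z gives the same grasp; the last joint's range is limited). The gripper opens to 94 mm and grips with 3 to 60 N. Pads are 16 mm wide; open, the fingers measure 119 mm over their backs; the gripper's body (75 mm by 177 mm) begins 78 mm behind the grasp point.
Start: joints at [1.184, 0.628, 0.038, 1.517, -0.027, 0.996, -0.02], TCP at [0.205, -0.617, 0.205] pointing down, gripper open.
Joint ranges: [-3.06, 3.06], [-0.37, 2.12], [-1.25, 1.32], [0.18, 2.47], [-1.1, 4.24], [0.23, 1.98], [-2.94, 2.94]. Speed limits (rad/s): [2.57, 2.57, 3.14, 3.14, 3.14, 3.14, 3.14].

## Interface

Orientations are given as [roll, pitch, yaw] about the fixed x, y, z axes, in that order (R = Rz(yaw) Ry(pitch) Rx(roll)).
In Python, from plant import r gives the robot as it stands. The module is installed in compiled form; this text tells all that it offers.
- The arm moves only by the tool arm_command, never from a script. Its argument "steps" is one flat list of numbers, 7 for each row, row after row: the turn, a rotation vector about the tool's x, y, z in degrees, then the shift along the tool's x, y, z in m, then the finger opening in m, from 0 to 0.094. In form: [wx, wy, wz, x, y, z, gripper, wx, wy, wz, x, y, z, gripper, ...]. A call has 1 to 12 rows; each row is the pose to reach, as a shift and turn from the pose commanded when the call began, along the tool's axes at that moment; what a row does not reach only later rows make up. A row lasts 1/8 s, in which the tool goes at most 62.5 mm and 10.7 degrees, less where a joint would pass 70% of its speed; a pose out of reach is approached as far as the arm can. A call with a gripper value outside its range is refused whole. The fingers move at their own pace and stop on an object; "newtons" is the grip in N (left out, the last holds). Time passes only in rows, so rows that repeat a pose let the fingers close. It gives the time, the measured TCP pose, the force, the opening and the grip force at its end, in the units of the state.
- r.get_obs(): the state, without advancing time (a new reading comes with each control period).
- r.get_image(name): name is "scene" or "top" or "wrist"; returns the picture (480x640x3 uint8, red, green, blue); there is no depth.
- r.calibration(name): a dict with "mtx" (3x3 intrinsics, pixels), "R" (3x3) and "t" (3): a world point X has camera coordinates R X + t. Camera axes: x right, y down, z forward; pixel columns grow to the right and rows downward; lengths in m; the calibration is good to about 2 mm. A picture is of the moment at which its call begins: read the wrist's pose just before it. calibration takes no time and is no camera call; for the wrist camera it gives the pose at the moment of the call.
- r.finish_job(): hands the job in; it is judged then, once.
The state is a dict: "time_s": time; "joints": joint angles; "joint_vel": joint speeds; "tau": joint torques, N m; "eef_pos": TCP position; "tcp_rot": TCP orientation; "wrist_force": force on the tool from outside, world axes, zero at the start; "torque": the same for the moment, N m; "grip_width": opening from 0.0 (shut) to 1.0 (fully open); "gripper_force": force on a finger pad.
Only numpy, scipy, OpenCV 4.12 (cv2) and the standard library are available. Lean on these libraries where they do the work, as an engineer would, in place of code of your own. Each camera call takes 0.05 s, during which the arm holds its last target. There are 200 camera calls.

## Task

The square sample jar standing loose on the bench will give off gas while its sample soaks: set it upright and fully down in the empty wooden stand, then screw its cap clockwise until it bottoms out, and back it off a quarter turn so that the jar can vent. Keep hold of the cap at that setting so that the gas cannot work it loose: the job finishes while you are still gripping it, the jar fully down in the stand. Leave the other things on the bench where they are.

Things in the scene. Friction and masses are not known exactly. Their poses are not given: they have to be found in the camera images.
- jar: the jar to work on: white plastic sample jar, 60 x 60 mm square body with 4 mm rounded edges, 78 mm tall to the shoulder, about 0.33 kg with its cap (varies), a blank paper label on its own -y side; it is the only square jar standing on the bench outside a stand. Origin at the centre of its underside, z up along its axis, x and y square to its side faces
- cap: the jar's black ribbed screw cap, 58 mm across and 18 mm high, already started on the thread; it cannot come off (stop at 5.5 rad open). Origin on the axis at the cap's lower rim, 83 mm above the jar's underside when bottomed; its top is 18 mm higher. Its x axis points along a raised rib moulded on its top (18 x 4 mm, from the middle outwards to the edge)
- cap_top (a point): middle of the cap's top face: 101 mm above the jar's underside when bottomed, and 4 mm more for each full turn open
- cap_turn (a joint): angle of the cap on the jar's thread in rad: 0 = bottomed out (hard stop), grows as the cap is unscrewed (counter-clockwise seen from above), 1.57 = a quarter turn open; starts 2.3 to 4.0. Right-hand thread, 4 mm rise for each turn; needs about 0.06 N m to turn either way and stays where it is left. At 0 the cap's x axis lies along the jar's x axis
- stand: the EMPTY one of two alike wooden stands fixed to the bench: block 104 x 104 mm, 42 mm tall, on a foot 128 x 104 x 8 mm, with a square well 64 x 64 mm open at the top with a chamfered mouth. The well keeps a jar from turning (2 mm play on each side). Origin at the centre of the underside, x and y square to the well's sides
- stand_well (a point): middle of the floor of the empty stand's well, 12 mm above the bench and 30 mm below the stand's top; a jar fully down has its origin here. Square symmetry: the jar fits in any of four quarter-turn positions
- jar_done: bystander: an identical closed jar, already in the other stand (origin at its underside)
- stand_done: bystander: the other stand, fixed, holding the identical jar (origin at the centre of its underside)
- amber_bottle: bystander: round amber glass bottle with a black cap, 62 mm across, 125 mm tall, standing (origin at its underside)
- ammonite: bystander: coiled fossil, about 75 mm across, 28 mm tall, lying flat (origin at its underside)
- dish: bystander: clear round dish, 72 mm across, 14 mm tall (origin at its underside)
- loupe: bystander: hand magnifier, lens ring 67 mm across with a handle to -x reaching 118 mm from the ring's middle, lying flat, 11 mm tall (origin under the ring's middle)
- brush: bystander: brush 170 mm long, lying flat along its x axis (origin near its middle)
- pin_vise: bystander: steel pin vise 10 mm thick, about 120 mm long with its needle, lying along its x axis (origin near its middle)
- specimen_box: bystander: open card box 90 x 70 x 25 mm with fossils in it (origin at its underside)
There are look-alikes about, which are no part of the job. What is shaped like the stand but red is not meant.

How it is judged:
On the way, in this order (a step that is already met when the one before it is completed fails the run):
1. the jar stands upright and fully down in the empty stand's well (z of jar in the frame of stand_well below 0.004 m and horizontal distance between jar and stand_well below 0.006 m and angle between jar's own z axis and vertical below 0.08 rad), for 0.2 s.
2. the cap is screwed down until it bottoms out, the jar still in the stand (value of joint cap_turn below 0.08 rad and z of jar in the frame of stand_well below 0.006 m and horizontal distance between jar and stand_well below 0.006 m), for 0.1 s.
At the end, for the whole second after the job is handed in: The cap stands a quarter turn (70 to 110 degrees) open from its bottomed position and is still gripped by the fingers (more than 3 N) without moving; the jar is upright (within 0.08 rad) and fully down (within 5 mm) in the stand that was empty, within 6 mm of its middle (value of joint cap_turn between 1.22 and 1.92 rad and contact force between the fingers and cap above 3 N and z of jar in the frame of stand_well below 0.005 m and horizontal distance between jar and stand_well below 0.006 m and angle between jar's own z axis and vertical below 0.08 rad and linear speed of jar below 0.02 m/s and angular speed of cap below 0.1 rad/s); the arm keeps its last pose, push and grip.
It fails at once if the jar is tipped over (angle between jar's own z axis and vertical above 0.6 rad).
It fails at once if another thing on the bench is displaced by more than 30 mm (distance of any of jar_done, amber_bottle, ammonite, dish, loupe, brush, pin_vise, specimen_box from where it was at the start of the episode above 0.03 m).
It also fails if it takes over 61 s, if anything falls off the work surface, if the arm or the gripper's body presses on something with over 40 N, if the wrist force passes 120 N, or if a joint passes its speed limit or range.

## Working session

There is one attempt and no reset: what is moved stays moved. The work goes in short steps, Python scripts to look and compute and a tool call to move; the robot and the scene stay as the last step left them, time stands still between calls to the robot, and variables do not carry over. Pictures are saved under pics/ and viewed, at most 10 in all, crops included, and the job is handed in when it is done.

Besides the shell and the picture viewer there is one more tool, called after "Request:" as name(argument=value, ...) on one line, values as JSON. arm_command: Moves the arm, as the interface text tells. Its arguments: {"type":"object","properties":{"steps":{"type":"array","items":{"type":"number"}},"newtons":{"type":"number"}},"required":["steps"]}

```bash
mkdir -p pics; python3 - <<'E'
from plant import r
import cv2,numpy as np
o=r.get_obs();print({k:np.round(v,3).tolist() for k,v in o.items()})
for n in("scene","top"):
    cv2.imwrite(f"pics/{n}0.png",r.get_image(n)[:,:,::-1])
    c=r.calibration(n);print(n,np.round(c["mtx"],1).tolist(),np.round(c["R"],3).tolist(),np.round(c["t"],3).tolist())
E
```

```text
{'time_s': 0.0, 'joints': [1.184, 0.629, 0.038, 1.518, -0.027, 0.996, -0.02], 'joint_vel': [0.001, 0.002, 0.0, 0.0, 0.001, 0.001, 0.0], 'tau': [0.001, -54.973, 1.144, -18.664, -0.052, 0.023, 0.0], 'eef_pos': [0.205, -0.616, 0.205], 'tcp_rot': [-3.14, 0.0, 0.321], 'wrist_force': [0.982, 0.628, -0.197], 'torque': [0.007, -0.025, 0.009], 'gripper_force': 0.0, 'grip_width': 1.0}
scene [[443.1, 0.0, 316.3], [0.0, 443.1, 234.4], [0.0, 0.0, 1.0]] [[0.899, 0.437, -0.022], [0.257, -0.568, -0.782], [-0.354, 0.697, -0.623]] [-0.462, -0.119, 1.25]
top [[582.5, 0.0, 322.0], [0.0, 582.5, 246.1], [0.0, 0.0, 1.0]] [[0.015, -1.0, 0.016], [-0.996, -0.017, -0.082], [0.082, -0.014, -0.996]] [-0.116, 0.58, 1.549]
```

View pics/scene0.png

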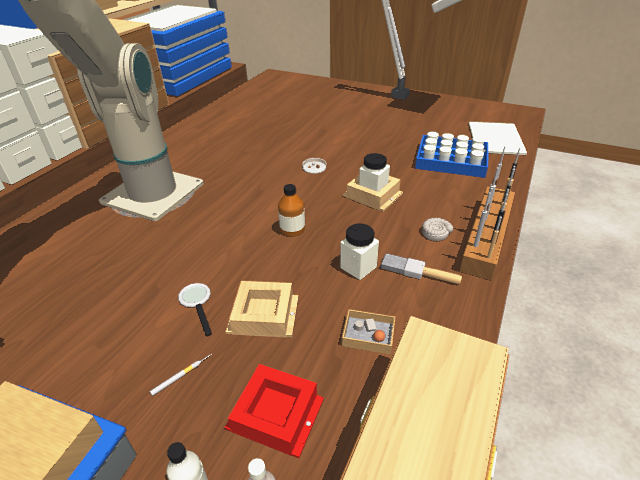

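View pics/top0.png

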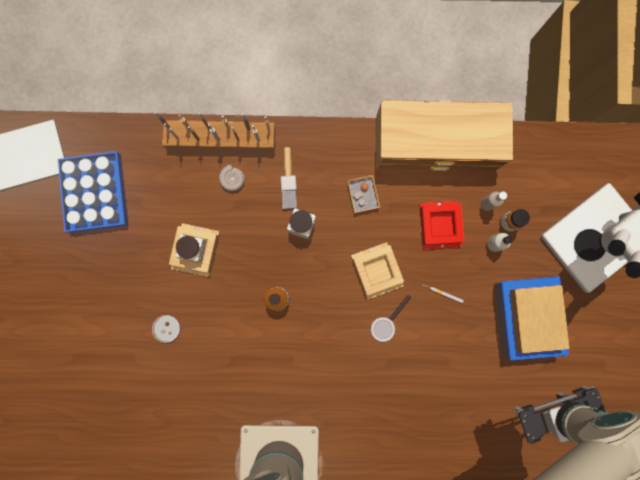

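Scene: the loose square jar is at scene (360,250) / top (301,224). The empty wooden stand is at scene (264,308) / top (378,270). Things that could be mistaken for them: jar_done in its stand, top (188,248); the red stand, (442,225); the amber bottle, (277,299); and the background bottles, (495–515,200–240). I choose the jar at (301,224) and the stand at (378,270), and check both in a close crop.

```bash
python3 - <<'E'
import cv2,numpy as np
a=cv2.imread("pics/top0.png")
f=lambda x0,y0:cv2.resize(np.clip(255*(a[y0:y0+70,x0:x0+70]/255.)**.6,0,255).astype('uint8'),(390,390),interpolation=cv2.INTER_CUBIC)
b=cv2.imread("pics/scene0.png")[210:290,320:400]
cv2.imwrite("pics/crop0.png",np.hstack([f(266,190),f(343,235)]))
E
```

```text
(no output)
```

View pics/crop0.png

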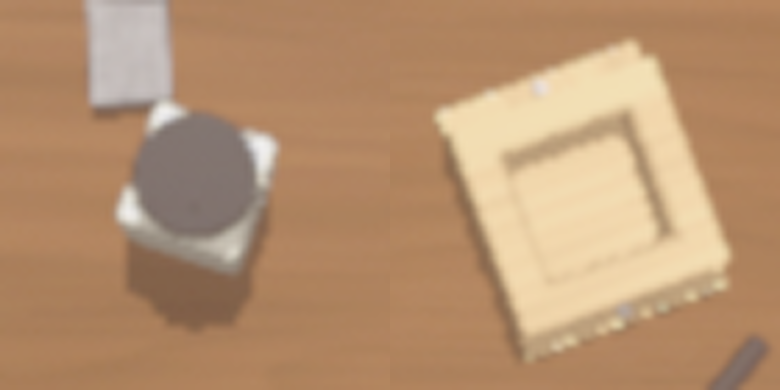

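The crop confirms the jar: square white body with a black cap, cap centre at crop (195,174), shoulder edges tilted about +19°. The stand is empty wood, with well-mouth corners at (505,157), (630,112), (678,238), (550,285). I'll turn these into world positions.

```bash
cat > h.py <<'E'
from plant import r
import numpy as np
from scipy.spatial.transform import Rotation as Ro
def world(c,uv,z):
    uv=np.atleast_2d(uv).astype(float)
    d=(np.linalg.inv(c["mtx"])@np.c_[uv,np.ones(len(uv))].T).T@c["R"]
    o=-c["R"].T@c["t"]
    return o+d*((z-o[2])/d[:,2])[:,None]
def px(c,X):
    q=np.atleast_2d(X)@c["R"].T+c["t"]; q=q@c["mtx"].T; return q[:,:2]/q[:,2:]
def rel(p,rpy):   # tool-frame shift & rotvec to a world pose
    o=r.get_obs(); R=Ro.from_euler('xyz',o["tcp_rot"]); T=Ro.from_euler('xyz',rpy)
    return np.round((R.inv()*T).as_rotvec(degrees=True),2),np.round(R.inv().apply(np.array(p)-o["eef_pos"]),4)
E
python3 - <<'E'
from h import *
c=r.calibration("top"); s=70/390
f=lambda P,x,y:np.array(P)*s+[x-.4,y-.4]
print("cap",world(c,f([195,174],266,190),.103))
J=world(c,f([[160,103],[274,140],[236,248],[121,207]],266,190),.078)
S=world(c,f(np.array([[505,157],[630,112],[678,238],[550,285]])-[390,0],343,235),.042)
for P in(J,S):
    print(P.mean(0),[np.degrees(np.arctan2(*(P[(i+1)%4]-P[i])[1::-1])).round(1) for i in range(4)],np.linalg.norm(P[1]-P[0]),np.linalg.norm(P[2]-P[1]))
w=r.calibration("wrist");print(w["mtx"].round(1).tolist(),w["R"].round(3).tolist(),w["t"].round(3).tolist(),(-w["R"].T@w["t"]).round(3))
E
```

```text
cap [[ 0.63946282 -0.04897945  0.103     ]]
[ 0.64243562 -0.04970172  0.078     ] [np.float64(-107.1), np.float64(161.7), np.float64(71.3), np.float64(-19.3)] 0.056424022500039264 0.05409606349710131
[ 0.51842747 -0.25798968  0.042     ] [np.float64(-69.3), np.float64(-158.7), np.float64(110.9), np.float64(20.0)] 0.06395677954780637 0.06442606162528698
[[337.8, 0.0, 320.4], [0.0, 337.8, 242.9], [0.0, 0.0, 1.0]] [[0.316, -0.949, -0.0], [-0.923, -0.307, 0.233], [-0.221, -0.074, -0.972]] [-0.651, -0.024, 0.39] [ 0.269 -0.596  0.385]
```

```bash
python3 - <<'E'
from h import *
print(rel([.64,-.049,.27],[np.pi,0,np.radians(71.5)]))
E
```

```text
(array([-8.000e-02, -4.000e-02, -5.312e+01]), array([ 0.5919, -0.4012, -0.0647]))
```

Request:
arm_command(steps=[0,0,0,0,0,-0.06,0.094,0,0,-5,0.05,-0.034,-0.065,0.094,0,0,-10,0.1,-0.068,-0.065,0.094,0,0,-15,0.15,-0.102,-0.065,0.094,0,0,-20,0.2,-0.136,-0.065,0.094,0,0,-25,0.25,-0.17,-0.065,0.094,0,0,-30,0.3,-0.204,-0.065,0.094,0,0,-35,0.35,-0.238,-0.065,0.094,0,0,-40,0.4,-0.272,-0.065,0.094,0,0,-45,0.45,-0.306,-0.065,0.094,0,0,-50,0.5,-0.34,-0.065,0.094,0,0,-53,0.55,-0.374,-0.065,0.094])

```text
time_s: 1.6
eef_pos: [0.6097, -0.0871, 0.2702]
tcp_rot: [-3.141, 0.0, 1.247]
wrist_force: [0.7, -1.3, -0.2]
grip_width: 1.002
gripper_force: 0.0
```

Request:
arm_command(steps=[0,0,0,0.03,-0.02,0,0.094,0,0,0,0.042,-0.027,0,0.094,0,0,0,0.042,-0.027,0,0.094])

```text
time_s: 1.98
eef_pos: [0.5965, -0.0403, 0.2705]
tcp_rot: [3.142, 0.001, 1.246]
wrist_force: [1.2, -0.1, -0.3]
grip_width: 0.995
gripper_force: 0.0
```

```bash
python3 - <<'E'
from h import *
import cv2
o=r.get_obs();print(np.round(o["eef_pos"],4),np.round(np.degrees(o["tcp_rot"]),1),np.round(o["joints"],2),o["time_s"])
c=r.calibration("wrist");np.savez("w1.npz",**c)
im=r.get_image("wrist")[:,:,::-1]
im=np.clip(255*(im/255.)**.6,0,255).astype('uint8')
print(px(c,[[.64,-.049,.103],[.64,-.049,0]]))
cv2.imwrite("pics/w1.png",im)
E
```

```text
[ 0.5965 -0.0403  0.2705] [180.    0.   71.4] [ 0.21  0.5  -0.29  1.58  0.16  1.09 -0.45] 1.975
[[361.67762725 221.42154842]
 [352.45045089 208.06971233]]
```

View pics/w1.png

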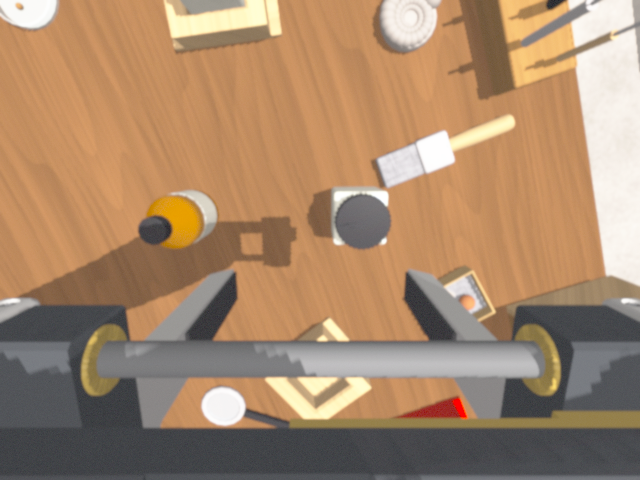

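The wrist view shows the cap centre at (362,221), matching the prediction (361.7,221.4). The jar sits almost square to the tool, and the brush is off its corner at (385,180). An enlarged crop will give the yaw.

```bash
python3 - <<'E'
import cv2,numpy as np
a=cv2.imread("pics/w1.png")[170:260,315:405]
cv2.imwrite("pics/w1c.png",cv2.resize(np.clip(255*(a/255.)**.7,0,255).astype('uint8'),(540,540),interpolation=cv2.INTER_CUBIC))
E
```

```text
(no output)
```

View pics/w1c.png

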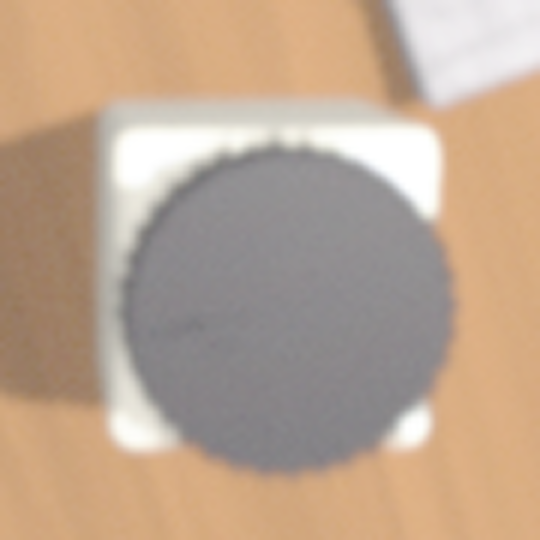

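The crop shows the shoulder edges at rows 126 and 452 and columns 111 and 437, parallel to the image to within 1°. So the jar yaw matches the tool yaw of 71.4°. A faint rib points left at (175,326).

```bash
python3 - <<'E'
from h import *
c=dict(np.load("w1.npz"))
f=lambda P:np.array(P)/6+[314.6,169.6]
P=world(c,f([[113,126],[441,126],[433,452],[110,452]]),.078);print(P,P.mean(0))
print(world(c,f([290,310]),.103))
print(rel([.640,-.0495,.052],[np.pi,0,np.radians(71.4)]))
E
```

```text
[[ 0.62222859 -0.0116397   0.078     ]
 [ 0.67889782 -0.03068164  0.078     ]
 [ 0.66070526 -0.08915458  0.078     ]
 [ 0.60272641 -0.06966112  0.078     ]] [ 0.64113952 -0.05028426  0.078     ]
[[ 0.6412882  -0.04926046  0.103     ]]
(array([ 0.03,  0.08, -0.11]), array([0.007 , 0.0433, 0.2186]))
```

Request:
arm_command(steps=[0,0,0,0.005,0.045,0,0.094,0,0,0,0.005,0.045,0.05,0.094,0,0,0,0.005,0.045,0.1,0.094,0,0,0,0.005,0.045,0.15,0.094,0,0,0,0.005,0.045,0.19,0.094,0,0,0,0.005,0.045,0.215,0.094,0,0,0,0.005,0.045,0.228,0.094,0,0,0,0.005,0.045,0.228,0.094], newtons=30)

```text
time_s: 3.02
eef_pos: [0.6408, -0.0513, 0.042]
tcp_rot: [-3.141, 0.001, 1.244]
wrist_force: [0.8, -0.5, -0.9]
grip_width: 1.002
gripper_force: 0.0
```

Request:
arm_command(steps=[0,0,0,0,0,0,0.05,0,0,0,0,0,0,0.05,0,0,0,0,0,0,0.05,0,0,0,0,0,0,0.05,0,0,0,0,0,0,0.05])

```text
time_s: 3.65
eef_pos: [0.6407, -0.0494, 0.043]
tcp_rot: [-3.141, 0.0, 1.246]
wrist_force: [-3.0, 1.4, 5.1]
grip_width: 0.639
gripper_force: 30.0
```

Request:
arm_command(steps=[0,0,0,0,0,-0.03,0.05,0,0,0,0,0,-0.08,0.05,0,0,-5,-0.03,-0.006,-0.1,0.05,0,0,-10,-0.065,-0.014,-0.1,0.05,0,0,-15,-0.105,-0.022,-0.1,0.05,0,0,-20,-0.145,-0.03,-0.1,0.05,0,0,-26,-0.185,-0.038,-0.1,0.05,0,0,-32,-0.215,-0.045,-0.1,0.05,0,0,-36,-0.23,-0.048,-0.1,0.05,0,0,-39.3,-0.237,-0.049,-0.1,0.05,0,0,-39.3,-0.237,-0.049,-0.1,0.05,0,0,-39.3,-0.237,-0.049,-0.1,0.05])

```text
time_s: 5.15
eef_pos: [0.5191, -0.2581, 0.1422]
tcp_rot: [3.141, -0.001, 1.931]
wrist_force: [0.4, 0.2, -3.2]
grip_width: 0.641
gripper_force: 30.0
```

```bash
python3 - <<'E'
from h import *
import cv2
o=r.get_obs();print(np.round(o["eef_pos"],4),np.round(np.degrees(o["tcp_rot"]),1),np.round(o["joints"],2),o["time_s"],o["grip_width"])
c=r.calibration("wrist");np.savez("w2.npz",**c)
im=r.get_image("wrist")[:,:,::-1]
print(px(c,[[.5184,-.258,.042]]))
cv2.imwrite("pics/w2.png",np.clip(255*(im/255.)**.7,0,255).astype('uint8'))
E
```

```text
[ 0.5191 -0.2581  0.1422] [180.   -0.  110.7] [ 0.71  0.64 -0.47  1.77  0.38  0.82  0.41] 5.15 0.64070050268571
[[319.63522055 241.10723693]]
```

View pics/w2.png

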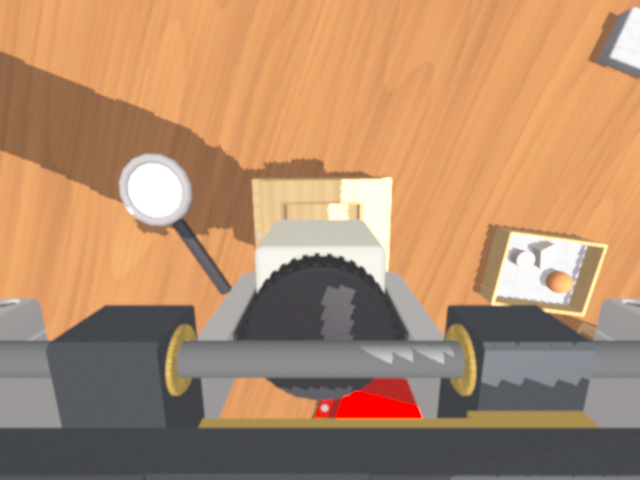

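The view shows the jar in the fingers and the far well edge at row ~205, columns 285–358. The loupe and specimen box are clear. I'll compare that edge with the predicted well corners.

```bash
python3 - <<'E'
from h import *
import cv2
c=dict(np.load("w2.npz"))
a=np.radians(20.7);R=np.array([[np.cos(a),-np.sin(a)],[np.sin(a),np.cos(a)]])
for h,z in((.032,.042),(.052,.042)):
    Q=np.array([[1,1],[1,-1],[-1,-1],[-1,1]])*h@R.T+[.5184,-.258]
    print(px(c,np.c_[Q,[z]*4]).round(1).tolist())
a=cv2.imread("pics/w2.png")[165:235,240:400]
cv2.imwrite("pics/w2c.png",cv2.resize(np.clip(255*(a/255.)**.7,0,255).astype('uint8'),(800,350),interpolation=cv2.INTER_CUBIC))
E
```

```text
[[358.2, 203.5], [356.3, 276.7], [283.1, 276.8], [281.0, 203.6]]
[[383.3, 179.0], [378.2, 298.1], [261.1, 298.1], [255.8, 179.1]]
```

View pics/w2c.png

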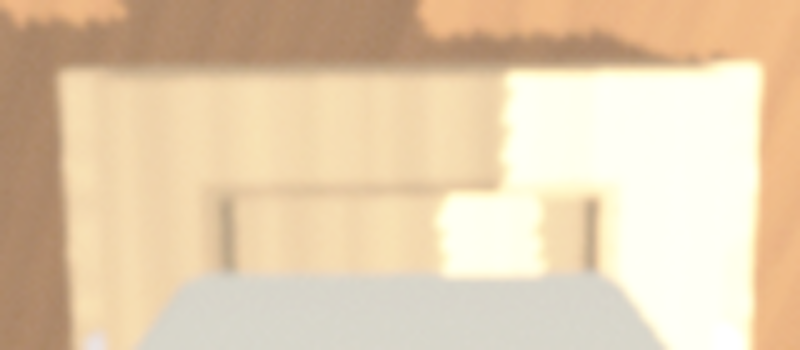

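The crop shows the well sides at px 285 and 358, centre 321.5 against the predicted 319.6. That calls for about 1.5 mm along tool +y; row and yaw agree. Lowering.

Request:
arm_command(steps=[0,0,0,0,0.0013,0.03,0.05,0,0,0,0,0.0013,0.05,0.05,0,0,0,0,0.0013,0.058,0.05,0,0,0,0,0.0013,0.063,0.05,0,0,0,0,0.0013,0.068,0.05,0,0,0,0,0.0013,0.073,0.05,0,0,0,0,0.0013,0.078,0.05,0,0,0,0,0.0013,0.078,0.05])

```text
time_s: 6.2
eef_pos: [0.5199, -0.2582, 0.0642]
tcp_rot: [-3.141, -0.0, 1.932]
wrist_force: [-0.7, -0.0, -3.3]
grip_width: 0.637
gripper_force: 30.0
```

Entered freely. Down the rest of the way, then release.

Request:
arm_command(steps=[0,0,0,0,0,0.004,0.05,0,0,0,0,0,0.008,0.05,0,0,0,0,0,0.01,0.05,0,0,0,0,0,0.01,0.05])

```text
time_s: 6.7
eef_pos: [0.52, -0.2582, 0.0549]
tcp_rot: [-3.141, 0.0, 1.932]
wrist_force: [-2.0, 0.4, 3.1]
grip_width: 0.637
gripper_force: 30.0
```

Seated. Release, rise to cap height and pre-wind the wrist counter-clockwise.

Request:
arm_command(steps=[0,0,0,0,0,0,0.094,0,0,0,0,0,0,0.094,0,0,0,0,0,-0.02,0.094,0,0,0,0,0,-0.041,0.094,0,0,-10.5,0,0,-0.041,0.094,0,0,-21,0,0,-0.041,0.094,0,0,-31.5,0,0,-0.041,0.094,0,0,-42,0,0,-0.041,0.094,0,0,-52.5,0,0,-0.041,0.094,0,0,-63,0,0,-0.041,0.094,0,0,-73.5,0,0,-0.041,0.094,0,0,-84,0,0,-0.041,0.094])

```text
time_s: 8.2
eef_pos: [0.5204, -0.2584, 0.0955]
tcp_rot: [-3.141, 0.0, -2.88]
wrist_force: [-0.1, 0.2, 0.6]
grip_width: 1.004
gripper_force: 0.0
```

Request:
arm_command(steps=[0,0,-10.5,0,0,0,0.094,0,0,-21,0,0,0,0.094,0,0,-26,0,0,0,0.094,0,0,-26,0,0,0,0.094])

```text
time_s: 8.7
eef_pos: [0.5203, -0.2584, 0.0953]
tcp_rot: [3.141, 0.001, -2.433]
wrist_force: [-0.7, 0.2, -0.5]
grip_width: 1.001
gripper_force: 0.0
```

```bash
python3 - <<'E'
from h import *
import cv2
o=r.get_obs();print(np.round(o["eef_pos"],4),np.round(np.degrees(o["tcp_rot"]),1),np.round(o["joints"],2),o["time_s"],o["torque"])
a=r.get_image("scene")[210:360,180:340,::-1]
cv2.imwrite("pics/s2.png",cv2.resize(a,(640,600),interpolation=cv2.INTER_CUBIC))
E
```

```text
[ 0.5203 -0.2584  0.0953] [ 180.     0.  -139.4] [ 0.96  0.85 -0.94  1.8   0.84  0.95  1.93] 8.7 [ 0.14109326 -0.116466    0.01002344]
```

View pics/s2.png

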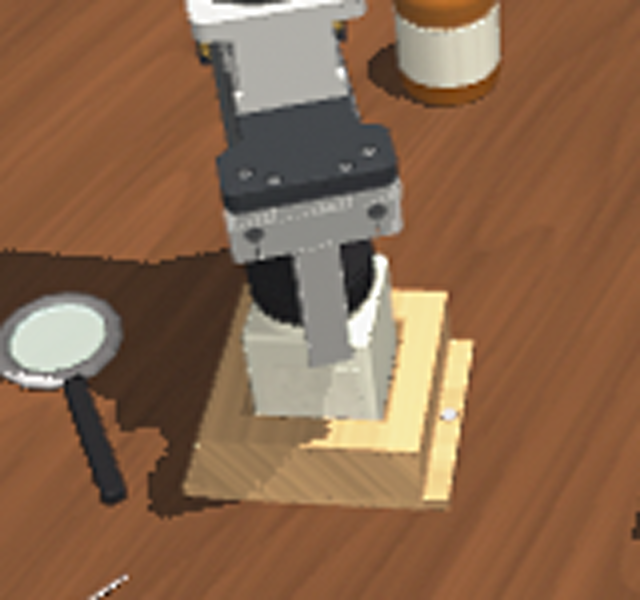

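The jar sits square and fully down in the stand, with the fingers astride the cap. Grip the cap, then turn it clockwise.

Request:
arm_command(steps=[0,0,0,0,0,0,0.04,0,0,0,0,0,0,0.04,0,0,0,0,0,0,0.04,0,0,0,0,0,0,0.04,0,0,0,0,0,0,0.04], newtons=25)

```text
time_s: 9.38
eef_pos: [0.5199, -0.2578, 0.0955]
tcp_rot: [3.141, -0.0, -2.431]
wrist_force: [-0.6, 1.0, 1.0]
grip_width: 0.609
gripper_force: 25.0
```

Request:
arm_command(steps=[0,0,10,0,0,0,0.04,0,0,20,0,0,0.0002,0.04,0,0,30,0,0,0.0003,0.04,0,0,40,0,0,0.0004,0.04,0,0,50,0,0,0.0005,0.04,0,0,60,0,0,0.0007,0.04,0,0,70,0,0,0.0008,0.04,0,0,80,0,0,0.0009,0.04,0,0,90,0,0,0.001,0.04,0,0,100,0,0,0.0011,0.04,0,0,110,0,0,0.0012,0.04,0,0,120,0,0,0.0013,0.04])

```text
time_s: 10.88
eef_pos: [0.5202, -0.2575, 0.0941]
tcp_rot: [3.142, -0.001, 1.752]
wrist_force: [-0.7, 0.9, -0.5]
grip_width: 0.608
gripper_force: 25.0
```

```bash
python3 - <<'E'
from h import *
o=r.get_obs();print({k:np.round(v,3).tolist() for k,v in o.items()})
E
```

```text
{'time_s': 10.875, 'joints': [0.665, 0.701, -0.401, 1.81, 0.395, 0.711, 0.227], 'joint_vel': [-0.235, -0.062, 0.384, 0.01, -0.353, -0.105, -1.064], 'tau': [1.915, -52.329, -5.055, -14.041, 0.539, -0.027, 1.044], 'eef_pos': [0.52, -0.258, 0.094], 'tcp_rot': [3.142, -0.001, 1.752], 'wrist_force': [-0.707, 0.874, -0.47], 'torque': [0.255, 0.06, 0.086], 'gripper_force': 24.994, 'grip_width': 0.608}
```

Request:
arm_command(steps=[0,0,10,0,0,0.0001,0.04,0,0,20,0,0,0.0002,0.04,0,0,30,0,0,0.0003,0.04,0,0,40,0,0,0.0004,0.04,0,0,40,0,0,0.0004,0.04])

```text
time_s: 11.5
eef_pos: [0.5201, -0.2574, 0.0936]
tcp_rot: [-3.141, -0.0, 1.062]
wrist_force: [-0.3, 1.2, -0.8]
grip_width: 0.611
gripper_force: 25.0
```

```bash
python3 -c "
from h import *
o=r.get_obs();print(o['torque'],np.degrees(o['tcp_rot']),np.round(o['joints'],2))"
```

```text
[ 0.30304139  0.09544736 -0.0571282 ] [-1.79958266e+02 -1.23375397e-03  6.08212433e+01] [ 0.54  0.68 -0.21  1.81  0.21  0.67 -0.29]
```

Request:
arm_command(steps=[0,0,10,0,0,0.0001,0.04,0,0,20,0,0,0.0002,0.04,0,0,30,0,0,0.0003,0.04,0,0,30,0,0,0.0003,0.04])

```text
time_s: 12.0
eef_pos: [0.5202, -0.2576, 0.0933]
tcp_rot: [-3.141, 0.0, 0.54]
wrist_force: [0.4, 1.5, -0.9]
grip_width: 0.611
gripper_force: 25.0
```

```bash
python3 -c "
from h import *
o=r.get_obs();print(o['torque'],np.degrees(o['tcp_rot']),np.round(o['joints'],2))"
```

```text
[ 0.35822954 -0.01482762 -0.01287049] [-1.79965963e+02  1.43638843e-02  3.09576495e+01] [ 0.45  0.67 -0.06  1.82  0.06  0.65 -0.68]
```

Request:
arm_command(steps=[0,0,10,0,0,0.0001,0.04,0,0,20,0,0,0.0002,0.04,0,0,30,0,0,0.0003,0.04])

```text
time_s: 12.38
eef_pos: [0.5202, -0.2571, 0.0933]
tcp_rot: [-3.141, 0.001, 0.017]
wrist_force: [-2.8, 2.4, 1.8]
grip_width: 0.611
gripper_force: 25.0
```

```bash
python3 -c "
from h import *
o=r.get_obs();print(o['torque'],np.degrees(o['tcp_rot']),np.round(o['joints'],2),o['tau'][6])"
```

```text
[0.51997504 0.31812216 0.91316162] [-1.79939816e+02  3.55392484e-02  9.52827594e-01] [ 0.36  0.68  0.09  1.82 -0.09  0.65 -1.06] 0.08035358274355531
```

The torque jumps to 0.9 N m, so the cap is at its stop. A little more to confirm.

Request:
arm_command(steps=[0,0,6,0,0,0,0.04,0,0,10,0,0,0,0.04,0,0,10,0,0,0,0.04])

```text
time_s: 12.75
eef_pos: [0.5211, -0.2573, 0.0934]
tcp_rot: [-3.141, -0.001, -0.155]
wrist_force: [1.4, 1.8, 1.4]
grip_width: 0.612
gripper_force: 25.0
```

```bash
python3 -c "
from h import *
o=r.get_obs();print(o['torque'],np.degrees(o['tcp_rot']),np.round(o['joints'],2))
import cv2
im=r.get_image('wrist')[:,:,::-1]
cv2.imwrite('pics/w3.png',np.clip(255*(im/255.)**.5,0,255).astype('uint8')[230:400,200:440].repeat(3,0).repeat(3,1))"
```

```text
[ 0.70518712 -0.30557328  0.66364755] [-1.79960684e+02 -5.18784191e-02 -8.88701093e+00] [ 0.32  0.68  0.14  1.82 -0.14  0.65 -1.18]
```

View pics/w3.png

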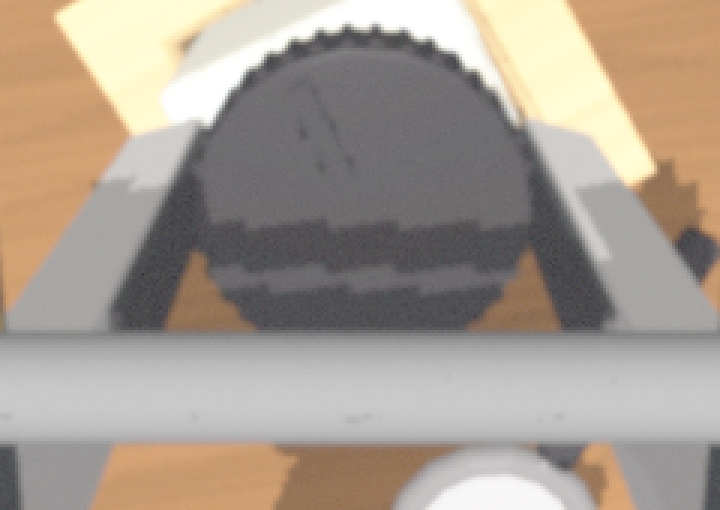

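The rib, from (300,85) to (345,165), is parallel to the stand's edge, so the cap is aligned with the jar axes, i.e. bottomed. Back it off 90° plus about 7° for the jar's play in the well.

Request:
arm_command(steps=[0,0,-9,0,0,0,0.04,0,0,-18,0,0,-0.0001,0.04,0,0,-27,0,0,-0.0002,0.04,0,0,-36,0,0,-0.0003,0.04,0,0,-45,0,0,-0.0004,0.04,0,0,-54,0,0,-0.0005,0.04,0,0,-63,0,0,-0.0006,0.04,0,0,-72,0,0,-0.0007,0.04,0,0,-81,0,0,-0.0008,0.04,0,0,-90,0,0,-0.0009,0.04,0,0,-97,0,0,-0.001,0.04,0,0,-97,0,0,-0.001,0.04])

```text
time_s: 14.3
eef_pos: [0.5195, -0.258, 0.0944]
tcp_rot: [-3.141, -0.001, 1.53]
wrist_force: [-2.1, 2.9, 5.7]
grip_width: 0.613
gripper_force: 25.0
```

```bash
python3 -c "
from h import *
o=r.get_obs();print(o['torque'],np.degrees(o['tcp_rot']),np.round(o['joints'],2),o['time_s'])
import cv2
im=r.get_image('wrist')[:,:,::-1]
cv2.imwrite('pics/w4.png',np.clip(255*(im/255.)**.5,0,255).astype('uint8')[200:400,190:450].repeat(3,0).repeat(3,1))"
```

```text
[ 0.84459314  0.33116397 -0.02063874] [-1.79968064e+02 -6.03695548e-02  8.76651992e+01] [ 0.63  0.69 -0.34  1.81  0.34  0.7   0.06] 14.3
```

View pics/w4.png

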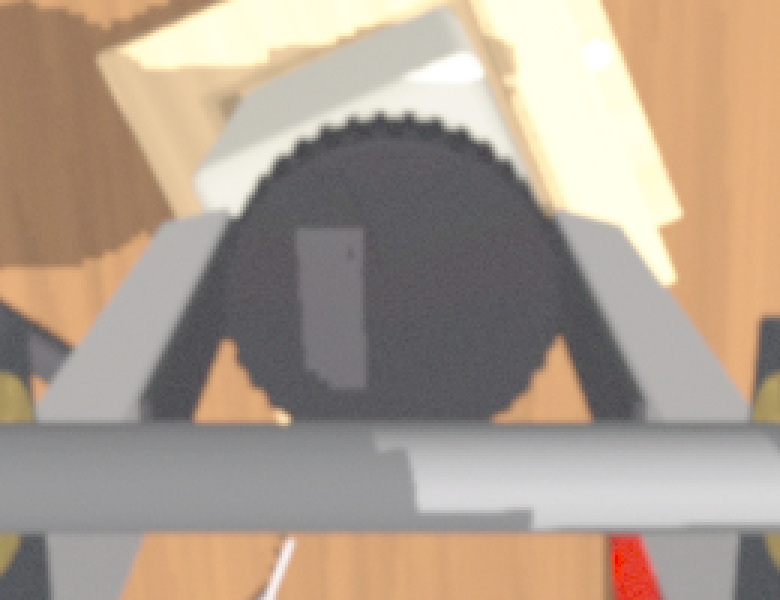

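The rib is at the same place between the fingers, (330–360,170–250), so the cap did not slip. The tool turned 96.6°, which puts the cap 88–97° open, and the jar is still down. Handing in.

```bash
python3 -c "
from plant import r
print(r.finish_job())"
```

```text
the job is handed in; nothing more can be done
None
```

I handed the job in with the jar fully down in the empty stand. Its cap was bottomed, then backed off about a quarter turn (an estimated 88–97° open) and is still gripped at 25 N; the hand-in did not report a verdict.

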